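# Clip the slide for one exposure and free it again

## Robot

A 7-joint arm with a two-finger parallel gripper is mounted at the origin on a cart in front of the work surface, level with it; the furniture and walls round the work are solid. World frame = base frame: x ahead of the robot, y to its left, z up, the work surface at z = 0. Lengths are in m, angles in degrees, forces in N, time in s.
With the tool pointing down it reaches from about 0.4 to 0.85 m from the base axis. Payload 4.5 kg.
Tool frame: the origin (TCP) lies on the centre line of the jaws, within the pads' length; the fingertips stand 22 mm ahead of it and the grasp point (between the pads) lies 3 mm ahead of it; z points along the fingers, y is the line along which they close (so a half turn about z gives the same grasp; the last joint's range is limited). The gripper opens to 88 mm and grips with 3 to 60 N. Pads are 18 mm wide; open, the fingers measure 123 mm over their backs; the gripper's body (75 mm by 187 mm) begins 45 mm behind the grasp point.
Start: joints at [69.03, 39.483, -11.15, 89.685, 9.013, 51.709, -12.324], TCP at [0.243, -0.576, 0.261] pointing down, gripper open.
Joint ranges: [-172.22, 172.22], [-26.19, 119.32], [-84.43, 86.54], [7.71, 146.69], [-57.33, 237.33], [2.42, 119.75], [-152.13, 152.13]. Speed limits (degrees/s): [147.25, 147.25, 180, 180, 180, 180, 180].

## Interface

Orientations are given as a 3x3 rotation matrix whose columns are the frame's x, y, z axes.
In Python, from rig import manip gives the robot as it stands.
- The arm moves only by the tool move_arm, never from a script. Its argument "rows" is one flat list of numbers, 7 for each row, row after row: the shift along the tool's x, y, z in units of 40 mm (1.0 is 40 mm), then the turn, a rotation vector about the tool's x, y, z in degrees, then the finger opening in mm, from 0 to 88.1. A call has 1 to 8 rows; each row is the pose to reach, as a shift and turn from the pose commanded when the call began, along the tool's axes at that moment; what a row does not reach only later rows make up. A row lasts 1/10 s, in which the tool goes at most 50 mm and 8.59 degrees, less where a joint would pass 70% of its speed; a pose out of reach is approached as far as the arm can. A call with a gripper value outside its range is refused whole. The fingers move at their own pace and stop on an object; the grip force is fixed at half the most. Time passes only in rows, so rows that repeat a pose let the fingers close. It gives the time, the measured TCP pose, the force, the opening and the grip force at its end, in the units of the state.
- manip.observe(): the state, without advancing time (a new reading comes with each control period).
- manip.read_camera(name): name is "side" or "top"; returns the picture (420x560x3 uint8, red, green, blue); there is no depth.
- manip.camera_params(name): a dict with "fx", "fy", "cx", "cy" (pixels), "distortion" ([k1, k2, p1, p2, k3] as OpenCV has them; the pictures are not rectified), "R" (3x3) and "t" (3): a world point X has camera coordinates R X + t. Camera axes: x right, y down, z forward; pixel columns grow to the right and rows downward; lengths in m; the calibration is good to about 2 mm. A picture is of the moment at which its call begins. camera_params takes no time and is no camera call.
- manip.sign_off(): hands the job in; it is judged then, once.
Trained networks look in the newest picture that a camera, given by its name, has taken for a name from the list of things; names that differ only in an ending like _2 or _b are one class to them, and where a whole thing is asked for, a point or a joint stands for the part that bears it (a point fixed in the world has none). Each returns a list of dicts, best first, with "p" (0 to 1); they miss things now and then, are a little off and sometimes report something else, mostly with a low value. They report only what shows in the picture. A call takes as long as a camera call. They do not tell look-alikes from the thing itself.
- manip.look_for(thing, camera): "extent" ([left, top, width, height] in pixels, round what is visible of it).
The state is a dict: "time_s": time; "qpos": joint angles; "joint_vel": joint speeds; "joint_torque": joint torques, N m; "tool_pos": TCP position; "ee_rot": TCP orientation; "contact_force": force on the tool from outside, world axes, zero at the start; "moment": the same for the moment, N m; "finger_gap": finger opening in m; "gripper_force": force on a finger pad.
Only numpy, scipy, OpenCV 4.12 (cv2) and the standard library are available. Lean on these libraries where they do the work, as an engineer would, in place of code of your own. Each camera call takes 0.05 s, during which the arm holds its last target. There are 200 camera calls.

## Task

Swing the stage's spring clip onto the slide so that its toe holds the slide down, then with the slide held press the exposure button, and afterwards swing the clip well clear of the slide again. To move the clip, press its thumb tab down, just firmly enough to lift the toe over the slide's edge, and keep it pressed while you swing; do not overload the spring, shift the slide on the stage, or disturb the other things on the bench.

Things in the scene. Friction and masses are not known exactly. Their poses are not given: they have to be found in the camera images.
- stage: Flat grey inspection stage fixed to the bench, 160 (x) x 150 (y) mm; its top face (platen) is 22 mm above its origin, the centre of its underside at bench height. It carries the spring clip: a steel strip that turns about a vertical pivot screw at stage x -30, y -40 mm, with a blunt toe at one end and a wide thumb tab at the other.
- clip: Turning centre of the clip: origin on the pivot axis, 18 mm above the platen; x axis level, from the pivot towards the toe, z up. Turns with the clip but does not follow the springing of the strip. The strip is a see-saw over the pivot: pressing the tab (60 mm out on -x) down raises the toe (75 mm out on +x) 1.25 times as far. Released on the slide, the toe presses it with about 5 N.
- pivot (a point): Top of the pivot screw's head, 26.5 mm above the platen. Force straight down on the tab's middle: the toe starts to rise at 1 N, is level with the slide's top at 8 N, clears it from 9 N, is 6.3 mm up at 12 N (2.2 N per mm at the tab). More than 16 N of finger force on clip or stage overloads the spring. The pivot is snug: the clip stays put and takes 1 to 2 N sideways at the tab to turn.
- tab_spot (a point): Middle of the thumb tab's upper face, 60 mm from the pivot axis, for an unbent tab (20 mm above the platen). Use has bent the tab up or down: its real height here is up to 7 mm higher or lower, is not measured and must be felt. The point turns with the clip but does not sink when the tab is pressed.
- tab_flange (a point): Top edge of one of the tab's two turned-up side flanges (that on the clip's +y side), half-way along, for an unbent tab. The tab is a plate 46 mm long (along the strip) and 52 mm wide; the flanges stand 9 mm above it, 47 mm clear between them, open at the inner and outer ends. Closed fingertips pressed into the tab drag the clip round by friction and by a flange.
- toe_spot (a point): Where the middle of the toe's foot is at rest, 75 mm from the pivot axis, 0.5 mm above the platen; turns with the clip but does not rise with the toe. The foot is 14 mm wide across the strip and 11 mm long, with upright sides: not lifted, it butts against the slide's edge and shoves the slide.
- swing (a joint): Angle of the clip about its pivot, rad: 0 = parked away from the slide (toe at 150 degrees counter-clockwise from stage x), growing clockwise seen from above as the toe goes to the slide; end stop at 1.6. The toe meets the slide's edge at about 1.0 to 1.2 and stands well on the slide at about 1.43.
- slide: Loose white ceramic slide, 76 (its x) x 40 (its y) x 4 mm, lying on the platen about 20 mm in x and 35 mm in y from the stage's centre, its x nearly along the stage's x; origin at the centre of its underside. Nothing but friction and the clip holds it. The toe comes over its -x end.
- shutter (a joint): Travel of the exposure button, m: 0 up, 0.006 fully down (5 N).
- shutter_top (a point): Centre of the top face of the exposure button, a grey round push button of 28 mm diameter in a round black base 44 mm across, its top 18 mm above the bench, left or right of the stage; pressed straight down 6 mm.
- amber_vial: Bystander: amber sample vial with black cap, 25 mm diameter, 51 mm tall, standing on the other side of the stage from the button; origin under its centre.
- tape: Bystander: amber tape roll 79 mm across, 19 mm high, lying behind and to the right of the stage; origin under its centre.
- driver: Bystander: small green-handled screwdriver 155 mm long lying on the bench; origin under its centre.
Things that resemble listed ones, but are neither listed nor needed, are in the scene too. What is shaped like the part that bears shutter but green is not meant. Of the things that look like the slide, the smaller one is meant.

How it is judged:
By the outcome, as a careful person would: the job done as asked, in the order asked, and still so for the second after the job is handed in, with the robot touching nothing.
It also fails if it takes over 64 s, if anything falls off the work surface, if the arm or the gripper's body presses on something with over 40 N, if the wrist force passes 120 N, or if a joint passes its speed limit or range.

## Working session

There is one attempt and no reset: what is moved stays moved. The work goes in short steps, Python scripts to look and compute and a tool call to move; the robot and the scene stay as the last step left them, time stands still between calls to the robot, and variables do not carry over. Pictures are saved under pics/ and viewed, at most 10 in all, crops included, and the job is handed in when it is done.

Besides the shell and the picture viewer there is one more tool, called after "Emit:" as name(argument=value, ...) on one line, values as JSON. move_arm: Moves the arm, as the interface text tells. Its arguments: {"type":"object","properties":{"rows":{"type":"array"}},"required":["rows"]}

```bash
mkdir -p pics; ls; python3 - <<'E'
from rig import manip
import cv2,numpy as np
s=manip.observe();print(s['time_s'],s['tool_pos'],np.round(s['ee_rot'],3).tolist(),s['contact_force'],s['finger_gap'])
for c in('top','side'):
    cv2.imwrite(f'pics/{c}0.png',manip.read_camera(c)[:,:,::-1])
    p=manip.camera_params(c);print(c,{k:np.round(v,4).tolist() for k,v in p.items()})
    for t in('stage','slide','clip','shutter','tab_spot','toe_spot'):
        print(t,[(np.round(d['extent']).tolist(),round(d['p'],2)) for d in manip.look_for(t,c)][:4])
E
```

```text
pics
0.0 [ 0.24300417 -0.57516544  0.2599059 ] [[0.921, 0.389, -0.001], [0.389, -0.921, 0.002], [-0.0, -0.002, -1.0]] [-0.08286173  1.02698977  0.15883377] 0.0878303114723902
top {'fx': 523.0317, 'fy': 523.0317, 'cx': 277.1451, 'cy': 206.6937, 'distortion': [0.0296, 0.0, 0.0, 0.0, 0.0], 'R': [[-0.0065, -1.0, -0.0071], [-0.9947, 0.0072, -0.1024], [0.1025, 0.0064, -0.9947]], 't': [-0.0229, 0.6274, 1.1463]}
stage [([263.0, 220.0, 93.0, 87.0], 0.75)]
slide [([150.0, 106.0, 29.0, 43.0], 0.88), ([282.0, 230.0, 27.0, 36.0], 0.85), ([287.0, 254.0, 70.0, 47.0], 0.63)]
clip [([290.0, 257.0, 68.0, 49.0], 0.65)]
shutter [([203.0, 225.0, 14.0, 17.0], 0.68), ([172.0, 256.0, 13.0, 10.0], 0.53), ([282.0, 232.0, 26.0, 34.0], 0.21)]
tab_spot [([287.0, 252.0, 71.0, 51.0], 0.68)]
toe_spot [([289.0, 255.0, 72.0, 50.0], 0.69)]
side {'fx': 398.1047, 'fy': 398.1047, 'cx': 280.5892, 'cy': 209.5211, 'distortion': [-0.0835, 0.0, 0.0, 0.0, 0.0], 'R': [[0.9983, -0.0588, 0.0032], [-0.0275, -0.515, -0.8567], [0.052, 0.8552, -0.5157]], 't': [-0.6135, 0.0539, 1.1039]}
stage [([199.0, 220.0, 80.0, 46.0], 0.88)]
slide [([238.0, 222.0, 30.0, 14.0], 0.76)]
clip [([207.0, 226.0, 42.0, 35.0], 0.86)]
shutter [([241.0, 182.0, 8.0, 10.0], 0.4)]
tab_spot [([208.0, 227.0, 39.0, 36.0], 0.72)]
toe_spot [([206.0, 227.0, 42.0, 33.0], 0.63), ([235.0, 225.0, 30.0, 14.0], 0.49)]
```

```bash
python3 - <<'E'
import cv2,numpy as np
t=cv2.imread('pics/top0.png');s=cv2.imread('pics/side0.png')
a=cv2.resize(t[195:335,130:390],None,fx=3,fy=3,interpolation=cv2.INTER_CUBIC)[:, :800]
cv2.imwrite('pics/a.png',a)
E
```

```text
(no output)
```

View pics/top0.png

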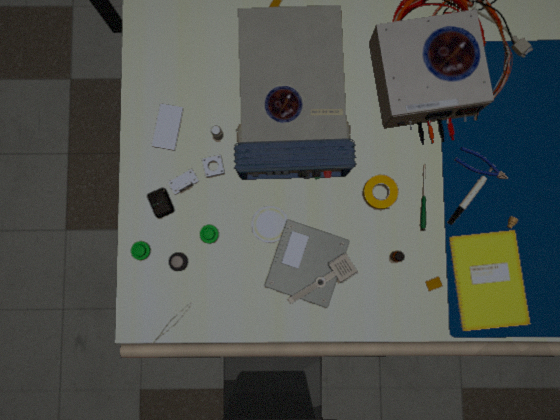

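View pics/a.png

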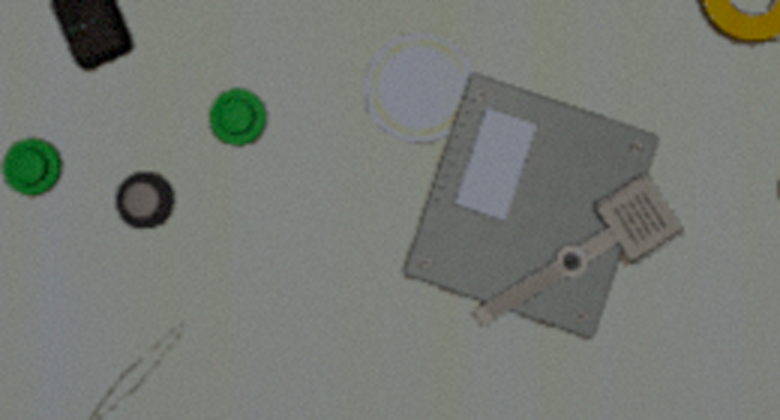

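View pics/side0.png

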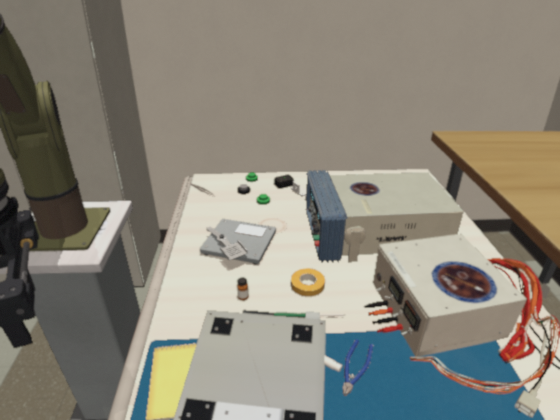

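The top picture shows the grey stage around (310,264) with the slide on it at (295,250), the pivot at (320,282), the tab at (344,268) and the toe at (291,300).
- **Button:** the candidates are green (140,251), green (209,234) and grey in a black base (178,261). The grey one fits the description, and the crop confirms it.
- **Slide:** the candidates are the white plate on the bench at (167,127), which is larger, and the one on the stage at (295,250). The smaller one, on the stage, is meant.

The side view agrees: vial at (242,288), tape at (308,281).

```bash
cat > h.py <<'E'
from rig import manip
import cv2,numpy as np
from scipy.spatial.transform import Rotation as Ro
def cam(c):
    p=manip.camera_params(c);K=np.array([[p['fx'],0,p['cx']],[0,p['fy'],p['cy']],[0,0,1.]])
    return K,np.array(p['distortion']),np.array(p['R']),np.array(p['t'])
def ray(c,uv,z):
    K,D,R,t=cam(c);n=cv2.undistortPoints(np.array([[uv]],float),K,D)[0,0]
    d=R.T@np.r_[n,1];o=-R.T@t;return o+d*(z-o[2])/d[2]
def proj(c,X):
    K,D,R,t=cam(c);return cv2.projectPoints(np.array(X,float).reshape(-1,1,3),R,t,K,D)[0][:,0]
E
python3 - <<'E'
from h import *
from scipy.optimize import least_squares
f=lambda a:(a[0]/3+130-1/3,a[1]/3+195-1/3)
cor=[(473,73),(657,135),(592,338),(405,273)]
C=np.array([ray('top',f(a),.022) for a in cor])
print(np.round(C,4).tolist(), [round(np.linalg.norm(C[i]-C[(i+1)%4]),4) for i in range(4)])
loc=np.array([(80,75),(80,-75),(-80,-75),(-80,75)])/1e3
def T(q,l): c,s=np.cos(q[2]),np.sin(q[2]);return np.array(l)@np.array([[c,s],[-s,c]])+q[:2]
r=least_squares(lambda q:(T(q,loc)-C[:,:2]).ravel(),[C[:,0].mean(),C[:,1].mean(),-.3]);q=r.x
print('stage',q,np.degrees(q[2]),'res',np.round(r.fun*1e3,1))
pv=T(q,[-.03,-.04]);print('pivot',pv,'img',ray('top',f((571,261)),.0485))
tb=ray('top',f((641,218)),.042);toe=ray('top',f((484,314)),.0255)
print('tab img',tb,'toe img',toe)
P=ray('top',f((571,261)),.0485)[:2]
for n,v in(('tab',P-tb[:2]),('toe',toe[:2]-P)):print(n,np.linalg.norm(v),np.degrees(np.arctan2(v[1],v[0])))
print('toe dir nominal',np.degrees(q[2])+150)
for a in [(485,110),(537,125),(505,218),(457,203)]:print('sl',ray('top',f(a),.026))
print('button',ray('top',f((142,199)),.018),'base',ray('top',f((145,200)),.008))
E
```

```text
[[0.6001, -0.0501, 0.022], [0.5524, -0.1879, 0.022], [0.4025, -0.1365, 0.022], [0.4509, 0.0019, 0.022]] [np.float64(0.1458), np.float64(0.1585), np.float64(0.1467), np.float64(0.1579)]
stage [ 0.50147636 -0.09313636 -0.33361059] -19.114478692377098 res [ 1.5  1.6  0.1 -2.3 -1.2 -1.3 -0.5  2. ]
pivot [ 0.46003211 -0.12110731] img [ 0.46010477 -0.11992993  0.0485    ]
tab img [ 0.49082597 -0.17226235  0.042     ] toe img [ 0.42070813 -0.05660981  0.0255    ]
tab 0.0606833942385008 120.4146224633802
toe 0.07457567873893292 121.88913028174012
toe dir nominal 130.8855213076229
sl [ 0.57183209 -0.05877211  0.026     ]
sl [ 0.56031324 -0.097661    0.026     ]
sl [ 0.49120348 -0.07291957  0.026     ]
sl [ 0.5025419  -0.03722204  0.026     ]
button [0.50717645 0.19961706 0.018     ] base [0.50641113 0.19930906 0.008     ]
```

Emit:
move_arm(rows=[0.6,-0.43,0.15,0,0,-6,40,1.2,-0.86,0.3,0,0,-12,0,1.8,-1.29,0.45,0,0,-18,0,2.6,-1.9,0.7,0,0,-26,0,3.4,-2.5,0.9,0,0,-34,0,4.2,-3.1,1.1,0,0,-42,0,5.1,-3.7,1.3,0,0,-50,0,6.0,-4.3,1.5,0,0,-58,0])

```text
time_s: 1.5
tool_pos: [0.3982, -0.3228, 0.2007]
ee_rot: [[0.153, 0.988, 0.001], [0.988, -0.153, -0.001], [-0.0, 0.001, -1.0]]
contact_force: [0.9, 0.0, -0.3]
finger_gap: 0.0261
gripper_force: 0.0
```

```bash
cat >> h.py <<'E'
P=np.array([.460,-.1205])
def plan(pos,yawy):
    "print tool-frame shift (units) and turn to reach TCP pos with tool y at world yaw (deg), tool down"
    s=manip.observe();R=np.array(s['ee_rot']);a=np.radians(yawy)
    y=np.array([np.cos(a),np.sin(a),0]);z=np.array([0,0,-1.]);G=np.c_[np.cross(y,z),y,z]
    print('t',round(s['time_s'],2),'pos',np.round(s['tool_pos'],4),'yaw',round(np.degrees(np.arctan2(R[1,1],R[0,1])),2),'F',np.round(s['contact_force'],2),'gap',round(s['finger_gap'],4),'q',np.round(s['qpos'],0))
    print('shift',np.round(R.T@(np.array(pos)-s['tool_pos'])/.04,3),'turn',np.round(Ro.from_matrix(R.T@G).as_rotvec(degrees=True),2))
E
python3 -c "
from h import *
plan([.492,-.173,.12],31.5)"
```

```text
t 1.5 pos [ 0.3982 -0.3228  0.2007] yaw -8.81 F [ 0.93  0.04 -0.29] gap 0.0261 q [ 48.  38. -23. 112.  25.  35.  -0.]
shift [4.06  1.743 2.017] turn [ 3.000e-02  4.000e-02 -4.031e+01]
```

Emit:
move_arm(rows=[0.7,0.3,0.3,0,0,-7,0,1.4,0.6,0.6,0,0,-14,0,2.1,0.9,0.9,0,0,-21,0,2.8,1.2,1.2,0,0,-28,0,3.4,1.4,1.6,0,0,-35,0,3.8,1.6,1.9,0,0,-38,0,4.0,1.7,2.0,0,0,-40,0,4.0,1.7,2.0,0,0,-40,0])

```text
time_s: 2.3
tool_pos: [0.4905, -0.1756, 0.1205]
ee_rot: [[-0.515, 0.857, 0.0], [0.857, 0.515, 0.001], [0.0, 0.001, -1.0]]
contact_force: [-0.1, -0.0, 0.6]
finger_gap: 0.0008
gripper_force: 0.0
```

```bash
python3 - <<'E'
from h import *
plan([.4925,-.174,.075],31.5)
im=manip.read_camera('top')[:,:,::-1]
cv2.imwrite('pics/b1.png',cv2.resize(im[210:320,260:400],None,fx=5,fy=5,interpolation=cv2.INTER_CUBIC))
print(manip.observe()['tool_pos'],(proj('top',[manip.observe()['tool_pos']])))
E
```

```text
t 2.3 pos [ 0.4905 -0.1756  0.1205] yaw 31.01 F [-0.08 -0.02  0.57] gap 0.0008 q [ 30.  47. -26. 114.  40.  29.   6.]
shift [0.009 0.063 1.138] turn [ 0.03 -0.03 -0.49]
[ 0.4898848  -0.17698804  0.1208539 ] [[350.20820715 268.27763865]]
```

View pics/b1.png

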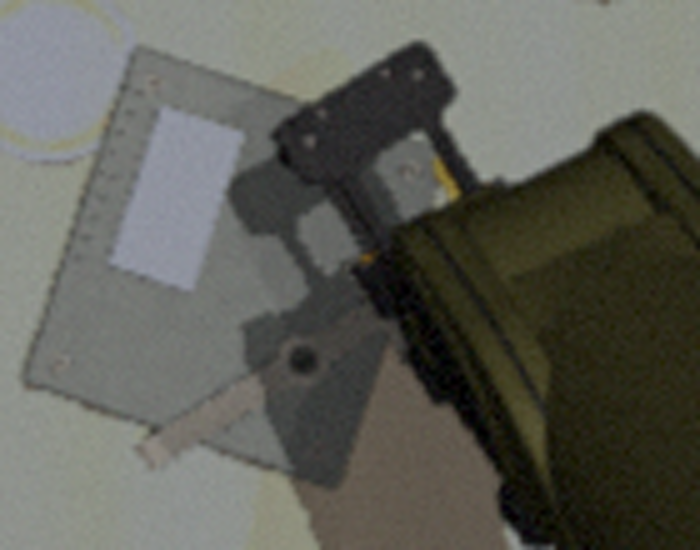

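Emit:
move_arm(rows=[0.0,0.08,0.3,0,0,-0.3,0,0.0,0.1,0.6,0,0,-0.3,0,0.0,0.1,0.87,0,0,-0.3,0,0.0,0.1,0.87,0,0,-0.3,0,0.0,0.1,0.87,0,0,-0.3,0])

```text
time_s: 2.85
tool_pos: [0.4929, -0.1747, 0.0855]
ee_rot: [[-0.518, 0.855, -0.001], [0.855, 0.518, -0.0], [0.001, -0.001, -1.0]]
contact_force: [0.9, -0.2, 0.6]
finger_gap: 0.0007
gripper_force: 0.0
```

```bash
python3 - <<'E'
from h import *
plan([.492,-.1736,.075],31)
im=manip.read_camera('side')[:,:,::-1]
cv2.imwrite('pics/b2.png',cv2.resize(im[190:290,180:290],None,fx=6,fy=6,interpolation=cv2.INTER_CUBIC))
plan([.492,-.1736,.075],31)
E
```

```text
t 2.85 pos [ 0.4929 -0.1747  0.0855] yaw 31.19 F [ 0.88 -0.2   0.56] gap 0.0007 q [ 28.  50. -22. 114.  44.  25.   3.]
shift [ 0.034 -0.005  0.262] turn [-0.05 -0.03  0.19]
t 2.9 pos [ 0.4932 -0.1747  0.0859] yaw 31.2 F [-0.18 -0.66  0.44] gap 0.0005 q [ 28.  50. -22. 114.  44.  25.   3.]
shift [ 0.037 -0.011  0.271] turn [-0.02 -0.    0.2 ]
```

View pics/b2.png

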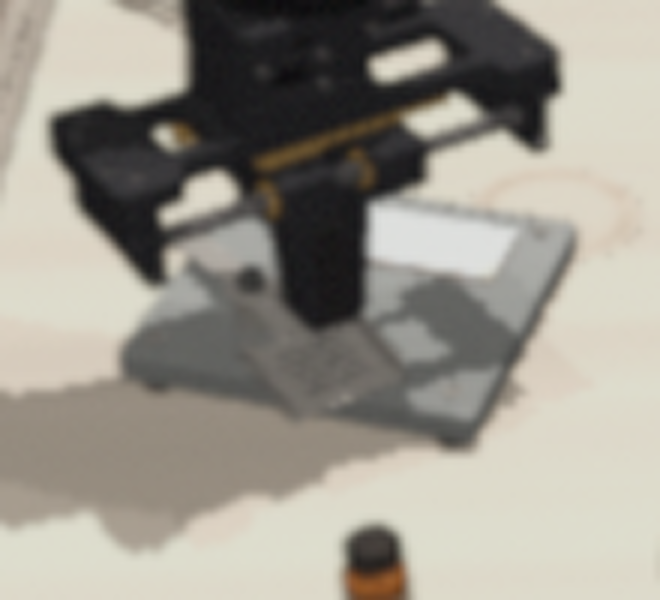

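```bash
python3 - <<'E'
from h import *
t=np.array([.4928,-.1747,.0638]);print('tip proj crop',(proj('side',[t])-[180,190])*6)
K,D,R,tt=cam('side')
for z in(.035,.042,.049):
    print(z,ray('side',(322/6+180,365/6+190),z),ray('top',(343.7,267.7),z))
    c=[.4605+.061*np.cos(np.radians(-59)),-.1205+.061*np.sin(np.radians(-59)),z];print((proj('side',[c])-[180,190])*6)
E
```

```text
tip proj crop [[323.81101207 307.50053775]]
0.035 [ 0.49036337 -0.17415232  0.035     ] [ 0.48992045 -0.17388526  0.035     ]
[[325.98976866 362.84604042]]
0.042 [ 0.49115881 -0.18350417  0.042     ] [ 0.49001951 -0.17305257  0.042     ]
[[324.9770302  348.90051158]]
0.049 [ 0.49195425 -0.19285601  0.049     ] [ 0.49011858 -0.17221988  0.049     ]
[[323.95809789 334.84589502]]
```

Emit:
move_arm(rows=[0.03,0,0.1,0,0,0,0,0.03,0,0.2,0,0,0,0,0.03,0,0.3,0,0,0,0,0.03,0,0.36,0,0,0,0,0.03,0,0.4,0,0,0,0,0.03,0,0.4,0,0,0,0])

```text
time_s: 3.5
tool_pos: [0.4926, -0.1735, 0.0697]
ee_rot: [[-0.518, 0.855, -0.0], [0.855, 0.518, -0.0], [0.0, -0.0, -1.0]]
contact_force: [-0.4, 0.7, 0.2]
finger_gap: 0.0
gripper_force: 0.0
```

Tip at 0.0477 with no contact. I'll continue in small steps.

Emit:
move_arm(rows=[0,0,0.03,0,0,0,0,0,0,0.06,0,0,0,0,0,0,0.09,0,0,0,0,0,0,0.09,0,0,0,0])

```text
time_s: 3.9
tool_pos: [0.4926, -0.1736, 0.0662]
ee_rot: [[-0.518, 0.855, -0.0], [0.855, 0.518, -0.0], [-0.0, -0.0, -1.0]]
contact_force: [0.5, 0.0, -0.3]
finger_gap: 0.0003
gripper_force: 0.0
```

Emit:
move_arm(rows=[0,0,0.03,0,0,0,0,0,0,0.06,0,0,0,0,0,0,0.09,0,0,0,0,0,0,0.09,0,0,0,0])

```text
time_s: 4.3
tool_pos: [0.4925, -0.1735, 0.0625]
ee_rot: [[-0.518, 0.855, -0.0], [0.855, 0.518, -0.0], [0.0, -0.0, -1.0]]
contact_force: [0.5, 0.1, 1.1]
finger_gap: 0.0005
gripper_force: 0.0
```

Tip at 0.0405 and still free, apart from about 1 N that could be noise. I'll go on 1.5 mm at a time.

Emit:
move_arm(rows=[0,0,0.03,0,0,0,0,0,0,0.04,0,0,0,0,0,0,0.04,0,0,0,0])

```text
time_s: 4.6
tool_pos: [0.4926, -0.1735, 0.0611]
ee_rot: [[-0.518, 0.855, -0.0], [0.855, 0.518, -0.0], [-0.0, -0.0, -1.0]]
contact_force: [-0.4, -0.0, -0.1]
finger_gap: 0.0005
gripper_force: 0.0
```

Emit:
move_arm(rows=[0,0,0.03,0,0,0,0,0,0,0.04,0,0,0,0,0,0,0.04,0,0,0,0])

```text
time_s: 4.9
tool_pos: [0.4927, -0.1735, 0.0596]
ee_rot: [[-0.518, 0.855, 0.0], [0.855, 0.518, -0.0], [-0.0, 0.0, -1.0]]
contact_force: [0.0, -0.2, 2.2]
finger_gap: 0.0003
gripper_force: 1.3
```

Emit:
move_arm(rows=[0,0,0.03,0,0,0,0,0,0,0.03,0,0,0,0,0,0,0.03,0,0,0,0])

```text
time_s: 5.2
tool_pos: [0.4927, -0.1735, 0.0585]
ee_rot: [[-0.518, 0.855, 0.0], [0.855, 0.518, -0.0], [-0.0, 0.0, -1.0]]
contact_force: [-0.8, 0.5, 4.9]
finger_gap: 0.0007
gripper_force: 2.5
```

Emit:
move_arm(rows=[0,0,0.02,0,0,0,0,0,0,0.03,0,0,0,0,0,0,0.03,0,0,0,0])

```text
time_s: 5.5
tool_pos: [0.4927, -0.1734, 0.0575]
ee_rot: [[-0.518, 0.855, 0.0], [0.855, 0.518, -0.0], [-0.0, 0.0, -1.0]]
contact_force: [-0.6, 0.3, 7.1]
finger_gap: 0.0004
gripper_force: 3.5
```

Emit:
move_arm(rows=[0,0,0.02,0,0,0,0,0,0,0.045,0,0,0,0,0,0,0.045,0,0,0,0,0,0,0.045,0,0,0,0])

```text
time_s: 5.9
tool_pos: [0.4927, -0.1733, 0.056]
ee_rot: [[-0.518, 0.855, 0.0], [0.855, 0.518, -0.0], [-0.0, 0.0, -1.0]]
contact_force: [-1.6, 0.4, 10.8]
finger_gap: 0.0005
gripper_force: 5.1
```

Emit:
move_arm(rows=[0.001,-0.054,0.008,0,0,2,0,0.004,-0.108,0.008,0,0,4,0,0.015,-0.216,0.008,0,0,8,0,0.034,-0.322,0.008,0,0,12,0,0.034,-0.322,0.008,0,0,12,0])

```text
time_s: 6.4
tool_pos: [0.4823, -0.1789, 0.056]
ee_rot: [[-0.328, 0.945, 0.003], [0.945, 0.328, -0.0], [-0.001, 0.003, -1.0]]
contact_force: [0.4, 0.7, 10.7]
finger_gap: 0.0005
gripper_force: 5.1
```

```bash
python3 - <<'E'
from h import *
plan([.46,-.12,.075],31)
im=manip.read_camera('top')[:,:,::-1]
cv2.imwrite('pics/b3.png',cv2.resize(im[210:320,260:400],None,fx=5,fy=5,interpolation=cv2.INTER_CUBIC))
E
```

```text
t 6.4 pos [ 0.4823 -0.1789  0.056 ] yaw 19.14 F [ 0.41  0.74 10.68] gap 0.0005 q [ 24.  52. -15. 116.  43.  17.  -8.]
shift [ 1.573 -0.042 -0.476] turn [  0.17   0.1  -11.86]
```

View pics/b3.png

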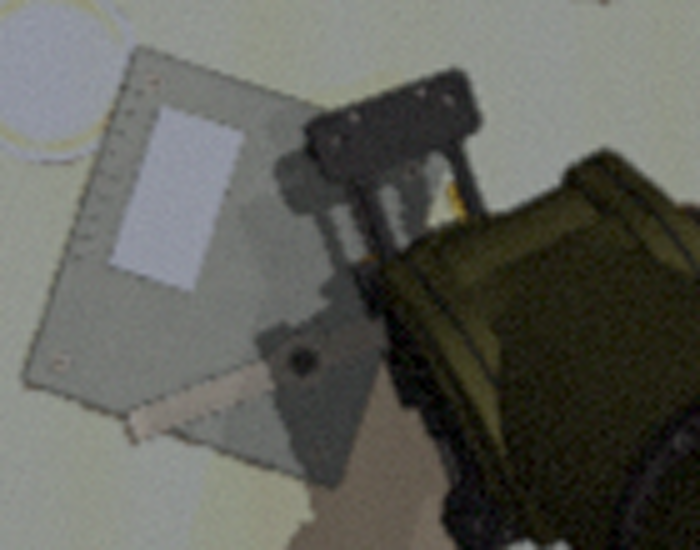

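The clip follows the tool: the toe is at (133,428) in the crop, about 10° round from its start, and the slide is unmoved. I'll keep swinging.

Emit:
move_arm(rows=[0.004,-0.108,0.01,0,0,4,0,0.015,-0.216,0.01,0,0,8,0,0.034,-0.322,0.01,0,0,12,0,0.06,-0.427,0.01,0,0,16,0,0.093,-0.53,0.01,0,0,20,0,0.134,-0.63,0.01,0,0,24,0,0.158,-0.68,0.01,0,0,26,0,0.158,-0.68,0.01,0,0,26,0])

```text
time_s: 7.25
tool_pos: [0.4546, -0.1833, 0.0556]
ee_rot: [[0.12, 0.993, 0.004], [0.993, -0.12, -0.002], [-0.002, 0.004, -1.0]]
contact_force: [0.3, -2.7, 11.1]
finger_gap: 0.0005
gripper_force: 5.6
```

```bash
python3 - <<'E'
from h import *
a=np.radians(-97);plan([.46+.062*np.cos(a),-.1205+.062*np.sin(a),.0555],-7)
im=manip.read_camera('top')[:,:,::-1]
cv2.imwrite('pics/b4.png',cv2.resize(im[210:320,260:400],None,fx=5,fy=5,interpolation=cv2.INTER_CUBIC))
E
```

```text
t 7.25 pos [ 0.4546 -0.1833  0.0556] yaw -6.89 F [ 0.29 -2.71 11.15] gap 0.0005 q [ 21.  51.  -7. 121.  33.  10. -23.]
shift [ 0.024 -0.057  0.003] turn [0.22 0.1  0.11]
```

View pics/b4.png

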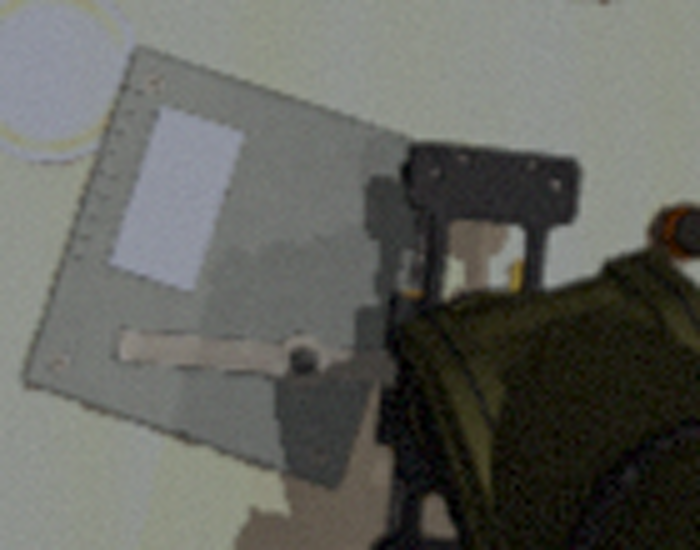

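Emit:
move_arm(rows=[0.004,-0.108,0.005,0,0,4,0,0.015,-0.216,0.005,0,0,8,0,0.034,-0.322,0.005,0,0,12,0,0.06,-0.427,0.005,0,0,16,0,0.093,-0.53,0.005,0,0,20,0,0.093,-0.53,0.005,0,0,20,0])

```text
time_s: 7.9
tool_pos: [0.4328, -0.1777, 0.0553]
ee_rot: [[0.454, 0.891, 0.001], [0.891, -0.454, -0.003], [-0.002, 0.003, -1.0]]
contact_force: [-0.8, -4.0, 10.7]
finger_gap: 0.0006
gripper_force: 6.0
```

Emit:
move_arm(rows=[0.004,-0.108,0,0,0,4,0,0.015,-0.216,0,0,0,8,0,0.034,-0.322,0,0,0,12,0,0.047,-0.375,0,0,0,14,0,0.047,-0.375,0,0,0,14,0])

```text
time_s: 8.4
tool_pos: [0.4195, -0.1694, 0.0552]
ee_rot: [[0.656, 0.755, -0.0], [0.755, -0.656, -0.003], [-0.002, 0.002, -1.0]]
contact_force: [-2.0, -4.4, 10.5]
finger_gap: 0.0004
gripper_force: 6.1
```

```bash
python3 - <<'E'
from h import *
a=np.radians(-132);plan([.46+.062*np.cos(a),-.1205+.062*np.sin(a),.0555],-42)
im=manip.read_camera('top')[:,:,::-1]
cv2.imwrite('pics/b5.png',cv2.resize(im[210:320,260:400],None,fx=5,fy=5,interpolation=cv2.INTER_CUBIC))
E
```

```text
t 8.4 pos [ 0.4195 -0.1694  0.0552] yaw -40.98 F [-1.96 -4.43 10.51] gap 0.0004 q [ 17.  51.  -1. 127.  23.   3. -48.]
shift [ 0.037 -0.066 -0.007] turn [0.12 0.14 1.02]
```

View pics/b5.png

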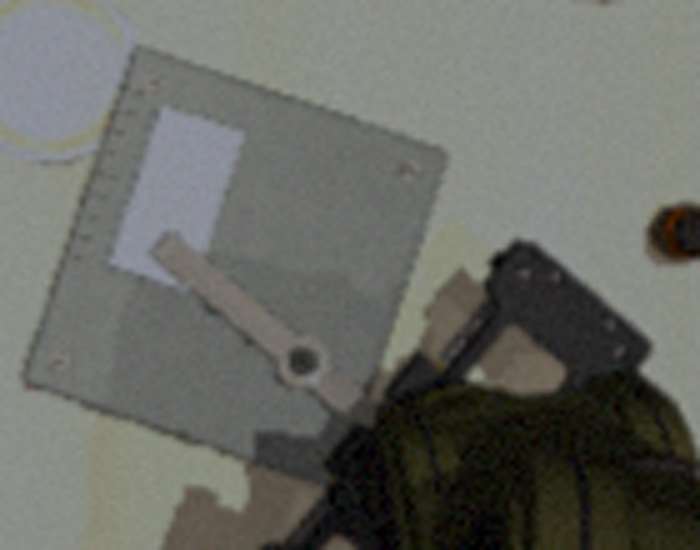

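The slide's corners are unmoved at (245,130) and (110,265), and the toe at (167,243) stands on the slide near its -x end. The clip direction is about 49°, so the swing is about 1.43. I'll release straight up.

Emit:
move_arm(rows=[0,0,-0.04,0,0,0,0,0,0,-0.08,0,0,0,0,0,0,-0.12,0,0,0,0,0,0,-0.18,0,0,0,0,0,0,-0.3,0,0,0,0,0,0,-0.5,0,0,0,0,0,0,-1.0,0,0,0,0,0,0,-1.5,0,0,0,0])

```text
time_s: 9.25
tool_pos: [0.4198, -0.1672, 0.1152]
ee_rot: [[0.653, 0.757, -0.001], [0.757, -0.653, 0.0], [-0.0, -0.001, -1.0]]
contact_force: [1.0, -0.0, -0.0]
finger_gap: 0.0005
gripper_force: 0.0
```

```bash
python3 - <<'E'
from h import *
plan([.5072,.1995,.11],0)
E
```

```text
t 9.25 pos [ 0.4198 -0.1672  0.1152] yaw -40.76 F [ 1.01 -0.04 -0.01] gap 0.0005 q [ 20.  43.  -7. 126.  22.  12. -47.]
shift [ 8.37  -4.329  0.13 ] turn [-5.000e-02  1.000e-02 -4.076e+01]
```

Emit:
move_arm(rows=[0.6,-0.3,0,0,0,-4,0,1.4,-0.7,0,0,0,-8,0,2.3,-1.2,0,0,0,-14,0,3.2,-1.7,0,0,0,-20,0,4.1,-2.1,0,0,0,-26,0,5.0,-2.6,0,0,0,-32,0,5.9,-3.1,0,0,0,-36,0,6.8,-3.5,0,0,0,-40,0])

```text
time_s: 10.05
tool_pos: [0.4914, 0.1321, 0.115]
ee_rot: [[0.01, 1.0, -0.0], [1.0, -0.01, -0.0], [-0.0, -0.0, -1.0]]
contact_force: [1.6, -0.7, -1.3]
finger_gap: 0.0004
gripper_force: 0.0
```

```bash
python3 - <<'E'
from h import *
plan([.5072,.1995,.07],0)
im=manip.read_camera('top')[:,:,::-1]
cv2.imwrite('pics/b6.png',cv2.resize(im[200:320,140:320],None,fx=4,fy=4,interpolation=cv2.INTER_CUBIC))
E
```

```text
t 10.05 pos [0.4914 0.1321 0.115 ] yaw -0.55 F [ 1.59 -0.69 -1.28] gap 0.0004 q [-12.  45. -13. 116.  26.  21. -47.]
shift [1.688 0.38  1.125] turn [-0.01  0.   -0.55]
```

View pics/b6.png

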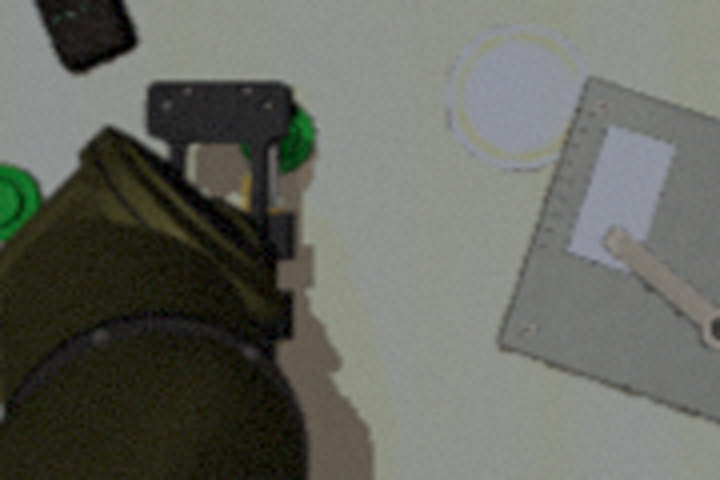

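Viewed: the toe is on the slide at crop (620,240), and the strip is clear of the gripper. Now over the button.

Emit:
move_arm(rows=[0.5,0.1,0,0,0,0,0,1.1,0.25,0.2,0,0,0,0,1.5,0.35,0.6,0,0,0,0,1.68,0.38,1.0,0,0,0,0,1.68,0.38,1.4,0,0,0,0,1.68,0.38,1.6,0,0,0,0,1.68,0.38,1.6,0,0,0,0])

```text
time_s: 10.8
tool_pos: [0.5072, 0.1963, 0.0498]
ee_rot: [[0.014, 1.0, -0.002], [1.0, -0.014, -0.001], [-0.001, -0.002, -1.0]]
contact_force: [-0.0, -0.0, 0.2]
finger_gap: 0.0007
gripper_force: 0.0
```

```bash
python3 - <<'E'
from h import *
plan([.5072,.1995,.034],0)
E
```

```text
t 10.8 pos [0.5072 0.1963 0.0498] yaw -0.81 F [-0.04 -0.03  0.25] gap 0.0007 q [-20.  53. -10. 111.  26.  18. -52.]
shift [0.08  0.    0.396] turn [-0.1   0.07 -0.81]
```

Emit:
move_arm(rows=[0.05,0,0.1,0,0,0,0,0.05,0,0.2,0,0,0,0,0.05,0,0.27,0,0,0,0,0.05,0,0.33,0,0,0,0,0.05,0,0.38,0,0,0,0,0.05,0,0.38,0,0,0,0])

```text
time_s: 11.4
tool_pos: [0.5085, 0.1994, 0.0381]
ee_rot: [[0.014, 1.0, 0.003], [1.0, -0.014, 0.0], [0.001, 0.003, -1.0]]
contact_force: [-4.2, -0.8, 26.1]
finger_gap: 0.0003
gripper_force: 13.6
```

Emit:
move_arm(rows=[0,0,0.03,0,0,0,0,0,0,0.05,0,0,0,0,0,0,0.05,0,0,0,0])

```text
time_s: 11.7
tool_pos: [0.5085, 0.1994, 0.0378]
ee_rot: [[0.014, 1.0, 0.004], [1.0, -0.014, 0.0], [0.0, 0.004, -1.0]]
contact_force: [-6.3, -2.1, 43.4]
finger_gap: 0.0002
gripper_force: 21.9
```

Contact was rigid at tip height 15.8 mm. The closed fingertips are 35 mm across and wider than the 28 mm button, so they are probably resting on the base rim. I'll back off and look.

Emit:
move_arm(rows=[0,0,-0.1,0,0,0,0,0,0,-0.3,0,0,0,0,0,0,-0.8,0,0,0,0,0,0,-1.3,0,0,0,0,0,-0.3,-1.3,0,0,0,40,0,-0.72,-1.3,0,0,0,40,0,-0.72,-1.3,0,0,0,40,0,-0.72,-1.3,0,0,0,40])

```text
time_s: 12.5
tool_pos: [0.4794, 0.1993, 0.0851]
ee_rot: [[0.014, 1.0, 0.0], [1.0, -0.014, -0.0], [-0.0, 0.0, -1.0]]
contact_force: [-0.4, 0.5, -0.0]
finger_gap: 0.0302
gripper_force: 0.0
```

```bash
python3 - <<'E'
from h import *
plan([.5072-.0288,.1995,.05],0)
im=manip.read_camera('side')[:,:,::-1]
cv2.imwrite('pics/b7.png',cv2.resize(im[150:250,195:295],None,fx=6,fy=6,interpolation=cv2.INTER_CUBIC))
E
```

```text
t 12.5 pos [0.4794 0.1993 0.0851] yaw -0.78 F [-0.38  0.49 -0.04] gap 0.0302 q [-21.  49. -10. 115.  25.  18. -53.]
shift [ 0.006 -0.025  0.877] turn [ 0.    0.03 -0.78]
```

View pics/b7.png

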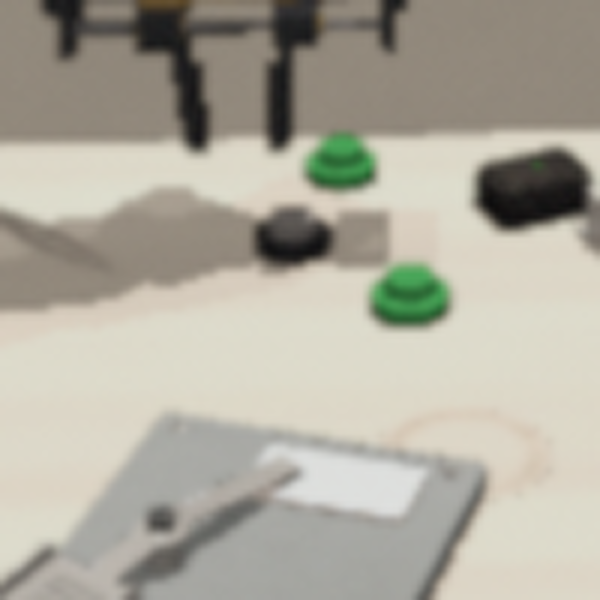

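Side view: fingers at (195,110) and (278,110), the grey button at (291,225). The toe is still on the slide at (285,470). I'll press with a single finger, which is narrower than the button, watching the force.

Emit:
move_arm(rows=[0,0,0.3,0,0,0,40,0,0,0.6,0,0,0,40,0,0,0.9,0,0,0,40,0,0,1.05,0,0,0,40,0,0,1.1,0,0,0,40,0,0,1.1,0,0,0,40])

```text
time_s: 13.15
tool_pos: [0.4787, 0.1991, 0.0409]
ee_rot: [[0.014, 1.0, -0.001], [1.0, -0.014, -0.001], [-0.001, -0.001, -1.0]]
contact_force: [-1.9, 0.5, 5.0]
finger_gap: 0.0403
gripper_force: 1.7
```

Emit:
move_arm(rows=[0,0,0.03,0,0,0,40,0,0,0.05,0,0,0,40,0,0,0.05,0,0,0,40])

```text
time_s: 13.45
tool_pos: [0.4787, 0.199, 0.0394]
ee_rot: [[0.014, 1.0, -0.001], [1.0, -0.014, -0.001], [-0.001, -0.001, -1.0]]
contact_force: [-1.7, -0.6, 3.4]
finger_gap: 0.0404
gripper_force: 2.1
```

Emit:
move_arm(rows=[0,0,0.03,0,0,0,40,0,0,0.05,0,0,0,40,0,0,0.05,0,0,0,40])

```text
time_s: 13.75
tool_pos: [0.4787, 0.1991, 0.0383]
ee_rot: [[0.014, 1.0, 0.0], [1.0, -0.014, -0.001], [-0.001, 0.0, -1.0]]
contact_force: [-4.7, -1.6, 15.1]
finger_gap: 0.04
gripper_force: 7.5
```

Emit:
move_arm(rows=[0,0,0.03,0,0,0,40,0,0,0.05,0,0,0,40,0,0,0.05,0,0,0,40])

```text
time_s: 14.05
tool_pos: [0.4787, 0.1991, 0.0379]
ee_rot: [[0.014, 1.0, 0.001], [1.0, -0.014, -0.001], [-0.001, 0.001, -1.0]]
contact_force: [-7.6, -2.5, 32.4]
finger_gap: 0.04
gripper_force: 15.9
```

Both presses stop rigidly at the same TCP height, 0.038, after a soft 3–5 N phase, which suggests that is the button's bottom. I'll measure the soft travel on the way up.

Emit:
move_arm(rows=[0,0,-0.12,0,0,0,40,0,0,-0.14,0,0,0,40,0,0,-0.14,0,0,0,40])

```text
time_s: 14.35
tool_pos: [0.4794, 0.1994, 0.0409]
ee_rot: [[0.014, 1.0, 0.001], [1.0, -0.014, 0.0], [0.0, 0.001, -1.0]]
contact_force: [-1.0, -0.9, 3.0]
finger_gap: 0.0401
gripper_force: 1.7
```

Emit:
move_arm(rows=[0,0,-0.03,0,0,0,40,0,0,-0.05,0,0,0,40,0,0,-0.05,0,0,0,40])

```text
time_s: 14.65
tool_pos: [0.4793, 0.1994, 0.0427]
ee_rot: [[0.014, 1.0, 0.0], [1.0, -0.014, 0.0], [0.0, 0.0, -1.0]]
contact_force: [-0.9, -1.5, 2.4]
finger_gap: 0.0399
gripper_force: 1.2
```

Emit:
move_arm(rows=[0,0,-0.03,0,0,0,40,0,0,-0.05,0,0,0,40,0,0,-0.05,0,0,0,40])

```text
time_s: 14.95
tool_pos: [0.4794, 0.1998, 0.0448]
ee_rot: [[0.014, 1.0, 0.001], [1.0, -0.014, 0.001], [0.001, 0.001, -1.0]]
contact_force: [0.7, 0.1, 0.5]
finger_gap: 0.04
gripper_force: 0.0
```

Emit:
move_arm(rows=[0,0,-0.03,0,0,0,40,0,0,-0.05,0,0,0,40,0,0,-0.05,0,0,0,40])

```text
time_s: 15.25
tool_pos: [0.4792, 0.1995, 0.0469]
ee_rot: [[0.014, 1.0, 0.0], [1.0, -0.014, 0.0], [0.0, 0.0, -1.0]]
contact_force: [0.3, 0.6, -0.6]
finger_gap: 0.0399
gripper_force: 0.0
```

The soft travel runs from about 0.044 to 0.038, which is 6 mm, so the button was fully pressed. I'll go back to the tab.

Emit:
move_arm(rows=[0,0,-0.5,0,0,0,40,0,0,-1.2,0,0,0,20,0,0,-1.9,0,0,0,0,-0.5,0,-1.9,0,0,0,0,-1.2,-0.1,-1.9,0,0,6,0,-2.1,-0.2,-1.9,0,0,14,0,-3.1,-0.3,-1.9,0,0,22,0,-4.1,-0.5,-1.9,0,0,30,0])

```text
time_s: 16.05
tool_pos: [0.4572, 0.0345, 0.123]
ee_rot: [[0.516, 0.856, 0.002], [0.856, -0.516, 0.0], [0.001, 0.001, -1.0]]
contact_force: [-0.5, -0.2, -0.2]
finger_gap: 0.0006
gripper_force: 0.0
```

```bash
python3 - <<'E'
from h import *
plan([.4196,-.1675,.11],-40.7)
E
```

```text
t 16.05 pos [0.4572 0.0345 0.123 ] yaw -31.09 F [-0.54 -0.21 -0.23] gap 0.0006 q [ -6.  42.  -6. 125.  18.  14. -59.]
shift [-4.811  1.803  0.322] turn [ 0.07 -0.06  9.61]
```

Emit:
move_arm(rows=[-0.8,0.3,0,0,0,2,0,-1.6,0.6,0,0,0,4,0,-2.5,0.9,0,0,0,6,0,-3.4,1.3,0.1,0,0,8,0,-4.2,1.6,0.2,0,0,9.6,0,-4.7,1.75,0.3,0,0,9.6,0,-4.7,1.75,0.3,0,0,9.6,0,-4.7,1.75,0.3,0,0,9.6,0])

```text
time_s: 16.85
tool_pos: [0.4209, -0.1612, 0.1108]
ee_rot: [[0.648, 0.761, 0.0], [0.761, -0.648, 0.001], [0.001, -0.0, -1.0]]
contact_force: [-0.1, 0.8, 0.0]
finger_gap: 0.0004
gripper_force: 0.0
```

```bash
python3 - <<'E'
from h import *
plan([.4196,-.1675,.068],-40.7)
E
```

```text
t 16.85 pos [ 0.4209 -0.1612  0.1108] yaw -40.41 F [-0.13  0.77  0.04] gap 0.0004 q [ 19.  44.  -6. 126.  23.  11. -49.]
shift [-0.141  0.077  1.07 ] turn [-0.   -0.04  0.29]
```

Emit:
move_arm(rows=[-0.14,0.08,0.2,0,0,0.3,0,-0.14,0.08,0.5,0,0,0.3,0,-0.14,0.08,0.8,0,0,0.3,0,-0.14,0.08,1.0,0,0,0.3,0,-0.14,0.08,1.0,0,0,0.3,0])

```text
time_s: 17.35
tool_pos: [0.4194, -0.167, 0.0698]
ee_rot: [[0.651, 0.759, -0.002], [0.759, -0.651, 0.001], [-0.001, -0.002, -1.0]]
contact_force: [-0.7, 0.4, 0.4]
finger_gap: 0.0006
gripper_force: 0.0
```

```bash
python3 - <<'E'
from h import *
plan([.4196,-.1675,.056],-40.7)
E
```

```text
t 17.35 pos [ 0.4194 -0.167   0.0698] yaw -40.58 F [-0.72  0.35  0.35] gap 0.0006 q [ 18.  49.  -3. 127.  25.   5. -50.]
shift [-0.005  0.013  0.345] turn [-0.1   0.04  0.12]
```

Emit:
move_arm(rows=[0,0,0.1,0,0,0,0,0,0,0.2,0,0,0,0,0,0,0.27,0,0,0,0,0,0,0.31,0,0,0,0,0,0,0.31,0,0,0,0])

```text
time_s: 17.85
tool_pos: [0.4196, -0.1681, 0.0584]
ee_rot: [[0.652, 0.758, 0.0], [0.758, -0.652, -0.0], [0.0, 0.0, -1.0]]
contact_force: [0.4, -0.4, 0.7]
finger_gap: 0.0002
gripper_force: 0.1
```

Emit:
move_arm(rows=[0,0,0.02,0,0,0,0,0,0,0.04,0,0,0,0,0,0,0.04,0,0,0,0])

```text
time_s: 18.15
tool_pos: [0.4196, -0.1681, 0.0574]
ee_rot: [[0.652, 0.758, 0.001], [0.758, -0.652, -0.0], [0.0, 0.001, -1.0]]
contact_force: [-0.7, 0.2, 8.0]
finger_gap: 0.0007
gripper_force: 4.0
```

As expected, the preload is 8 N. About 1.6 mm more should give roughly 11.5 N.

Emit:
move_arm(rows=[0,0,0.015,0,0,0,0,0,0,0.03,0,0,0,0,0,0,0.03,0,0,0,0,0,0,0.03,0,0,0,0])

```text
time_s: 18.55
tool_pos: [0.4197, -0.168, 0.0564]
ee_rot: [[0.652, 0.758, 0.001], [0.758, -0.652, -0.0], [0.0, 0.001, -1.0]]
contact_force: [-1.1, 0.7, 11.6]
finger_gap: 0.0003
gripper_force: 5.1
```

Emit:
move_arm(rows=[0.001,0.054,0.008,0,0,-2,0,0.004,0.108,0.008,0,0,-4,0,0.015,0.216,0.008,0,0,-8,0,0.034,0.322,0.008,0,0,-12,0,0.06,0.427,0.008,0,0,-16,0,0.06,0.427,0.008,0,0,-16,0])

```text
time_s: 19.15
tool_pos: [0.4349, -0.1773, 0.0562]
ee_rot: [[0.416, 0.909, 0.002], [0.909, -0.416, -0.0], [0.001, 0.002, -1.0]]
contact_force: [-0.6, 0.6, 10.9]
finger_gap: 0.0
gripper_force: 5.3
```

Emit:
move_arm(rows=[0.004,0.108,0,0,0,-4,0,0.015,0.216,0,0,0,-8,0,0.034,0.322,0,0,0,-12,0,0.06,0.427,0,0,0,-16,0,0.093,0.53,0,0,0,-20,0,0.093,0.53,0,0,0,-20,0])

```text
time_s: 19.75
tool_pos: [0.4557, -0.1821, 0.0562]
ee_rot: [[0.08, 0.997, 0.002], [0.997, -0.08, 0.001], [0.001, 0.002, -1.0]]
contact_force: [-0.4, 1.4, 11.1]
finger_gap: 0.0003
gripper_force: 5.2
```

```bash
python3 - <<'E'
from h import *
s=manip.observe();R=np.array(s['ee_rot']);yw=np.degrees(np.arctan2(R[1,1],R[0,1]));d=np.array(s['tool_pos'])[:2]-P
print(yw,np.linalg.norm(d),np.degrees(np.arctan2(d[1],d[0])))
a=cv2.imread('pics/top0.png');b=manip.read_camera('top')[:,:,::-1]
def sl(im):
    m=(im[225:275,275:315].min(2)>np.percentile(im[225:275,275:315].min(2),80)).astype(np.uint8)
    n,l,st,c=cv2.connectedComponentsWithStats(m);i=1+st[1:,4].argmax();return st[i],c[i]
print(sl(a),sl(b),[d['extent'] for d in manip.look_for('clip','top')])
E
```

```text
-4.559978621709182 0.061774581185217 -93.962882307195
(array([  8,   8,  24,  34, 258], dtype=int32), array([20.18217054, 24.18217054])) (array([  8,   8,  25,  34, 280], dtype=int32), array([19.92857143, 24.27142857])) [[284.7, 277.1, 50.2, 12.2]]
```

The slide hasn't moved and the clip is following. I'll finish the swing.

Emit:
move_arm(rows=[0.004,0.108,0,0,0,-4,0,0.015,0.216,0,0,0,-8,0,0.034,0.322,0,0,0,-12,0,0.06,0.427,0,0,0,-16,0,0.093,0.53,0,0,0,-20,0,0.093,0.53,0,0,0,-20,0])

```text
time_s: 20.45
tool_pos: [0.4767, -0.1795, 0.0562]
ee_rot: [[-0.267, 0.964, 0.001], [0.964, 0.267, 0.002], [0.001, 0.002, -1.0]]
contact_force: [-1.3, 2.6, 10.3]
finger_gap: 0.0003
gripper_force: 5.2
```

Emit:
move_arm(rows=[0.004,0.108,0,0,0,-4,0,0.015,0.216,0,0,0,-8,0,0.034,0.322,0,0,0,-12,0,0.034,0.322,0,0,0,-12,0])

```text
time_s: 20.85
tool_pos: [0.4883, -0.1746, 0.0562]
ee_rot: [[-0.461, 0.887, 0.001], [0.887, 0.461, 0.001], [0.001, 0.001, -1.0]]
contact_force: [-2.6, 2.3, 11.1]
finger_gap: 0.0004
gripper_force: 5.2
```

Emit:
move_arm(rows=[0,0,-0.04,0,0,0,0,0,0,-0.08,0,0,0,0,0,0,-0.12,0,0,0,0,0,0,-0.18,0,0,0,0,0,0,-0.3,0,0,0,0,0,0,-0.6,0,0,0,0,0,0,-1.4,0,0,0,0,0,0,-2.4,0,0,0,0])

```text
time_s: 21.65
tool_pos: [0.4872, -0.1761, 0.1519]
ee_rot: [[-0.459, 0.888, -0.003], [0.888, 0.459, 0.001], [0.002, -0.002, -1.0]]
contact_force: [-0.5, -0.6, 0.2]
finger_gap: 0.0006
gripper_force: 0.0
```

```bash
python3 - <<'E'
from h import *
s=manip.observe();print(s['time_s'],s['tool_pos'],s['contact_force'])
a=cv2.imread('pics/top0.png');b=manip.read_camera('top')[:,:,::-1]
def sl(im):
    m=(im[225:275,275:315].min(2)>np.percentile(im[225:275,275:315].min(2),80)).astype(np.uint8)
    n,l,st,c=cv2.connectedComponentsWithStats(m);i=1+st[1:,4].argmax();return st[i],c[i]
print(sl(a),sl(b),[d['extent'] for d in manip.look_for('clip','top')])
for n in('amber_vial','tape','driver'):print(n,[np.round(d['extent']) for d in manip.look_for(n,'top')][:2])
E
```

```text
21.65 [ 0.48724132 -0.17607985  0.15193595] [-0.45038364 -0.60970669  0.16354995]
(array([  8,   8,  24,  34, 258], dtype=int32), array([20.18217054, 24.18217054])) (array([ 11,   8,  22,  34, 300], dtype=int32), array([20.81333333, 23.08666667])) [[290.2, 263.6, 52.4, 36.8]]
amber_vial []
tape [array([362., 175.,  36.,  34.]), array([288., 262.,  53.,  41.])]
driver [array([421., 199.,   5.,  30.])]
```

```bash
python3 - <<'E'
from h import *
a=cv2.imread('pics/top0.png');b=manip.read_camera('top')[:,:,::-1].copy()
g=lambda im:cv2.cvtColor(im,cv2.COLOR_BGR2GRAY)
def sl(im):
    m=(g(im)[228:272,278:313]>165).astype(np.uint8) if False else None
    p=g(im)[228:272,278:313];t,m=cv2.threshold(p,0,1,cv2.THRESH_OTSU)
    n,l,st,c=cv2.connectedComponentsWithStats(m);i=1+st[1:,4].argmax()
    return t,st[i].tolist(),c[i],cv2.minAreaRect(np.argwhere(l==i)[:,::-1].astype(np.float32))
print(sl(a));print(sl(b))
print([(np.round(d['extent'],1),d['p']) for d in manip.look_for('slide','top')])
print('toe corner rows', [d['extent'] for d in manip.look_for('clip','top')])
print([np.round(d['extent']) for d in manip.look_for('amber_vial','side')])if manip.read_camera('side') is not None else 0
E
```

```text
(115.0, [4, 3, 27, 37, 586], array([17.01023891, 21.17064846]), ((17.099998474121094, 21.19999885559082), (17.39252281188965, 33.203914642333984), 18.434947967529297))
(126.0, [4, 3, 27, 37, 592], array([16.98986486, 21.13682432]), ((16.94999885559082, 21.149999618530273), (17.708751678466797, 33.203914642333984), 18.434947967529297))
[(array([151.5, 104. ,  29.5,  44.9]), 0.95), (array([278.3, 228.8,  30.8,  38.7]), 0.68), (array([291.7, 264.6,  50.9,  40.6]), 0.18)]
toe corner rows [[170.1, 254.7, 15.8, 11.4], [289.4, 262.2, 55.1, 42.2]]
[array([234., 278.,  18.,  25.])]
```

The slide is in its original place to within 0.1 px, the clip is back in its parked position with the toe well clear, and the arm is free.

```bash
python3 -c "
from rig import manip
print(manip.sign_off())"
```

```text
the job is handed in; nothing more can be done
None
```

I handed the job in at about 22 s: the clip was swung onto the slide, the exposure button pressed through its full travel (twice, up to 43 N against its stop), and the clip swung back clear. The slide did not move and the measured tab force stayed under 12 N.

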